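Drive a treenail out of a ship-plank sample

ROBOT

A 6-joint arm with a two-finger parallel gripper is mounted at the origin on the work surface. World frame = base frame: x ahead of the robot, y to its left, z up, the work surface at z = 0. Lengths are in m, angles in rad, forces in N, time in s.
With the tool pointing down it reaches from about 0.225 to 0.875 m from the base axis. Payload 3.4 kg.
Tool frame: the origin (TCP) lies between the finger pads; the fingertips stand 25 mm ahead of it and the grasp point (between the pads) lies 6 mm ahead of it; z points along the fingers, y is the line along which they close (so a half turn about z gives the same grasp; the last joint's range is limited). The gripper opens to 85 mm and grips with 20 to 120 N. Pads are 22 mm wide; open, the fingers measure 114 mm over their backs; the gripper's body (76 mm by 85 mm) begins 54 mm behind the grasp point. The pads swing forward as they close: fully open they stand 13 mm farther back than shut.
Start: joints at [0.996, 0.276, 1.505, -0, 1.361, -0.121], TCP at [0.252, 0.517, 0.256] pointing down, gripper open.
Joint ranges: [-2.89, 2.89], [-0.75, 2.08], [0.22, 2.7], [-1.18, 4.32], [0.11, 2.71], [-2.7, 2.7]. Speed limits (rad/s): [2.57, 2.57, 3.14, 3.14, 3.14, 3.14].

INTERFACE

Orientations are given as a unit quaternion [w, x, y, z].
In Python, from rig import manip, cams, ticket gives the robot as it stands.
- The arm moves only by the tool step_arm, never from a script. Its argument "increments" is a list of rows, each an object with "dp": the shift along the world's x, y, z each as a share of 0.2 m, from -1 to 1, a list of three; "yaw": the turn about the world's z as a share of 0.15 rad, from -1 to 1; "grip": the opening, from 0 (shut) to 1 (fully open). In form: [{"dp": [tx, ty, tz], "yaw": yaw, "grip": grip}, ...]. A call has 1 to 5 rows; each row shifts and turns the commanded pose from where the row before left it; what a row does not reach is not made up. A row lasts 1/8 s, in which the tool goes at most 62.5 mm and 10.7 degrees, less where a joint would pass 70% of its speed; a pose out of reach is approached as far as the arm can. A call with a number of a shift or a turn outside -1 to 1 is refused whole. A call with a gripper value outside its range is refused whole. The fingers move at their own pace and stop on an object; "squeeze" is the grip in N (left out, the last holds). Time passes only in rows, so rows that do not move let the fingers close. It gives the time, the measured TCP pose, the force, the opening and the grip force at its end, in the units of the state.
- manip.get_state(): the state, without advancing time (a new reading comes with each control period).
- cams.get_image(name): name is "scene" or "top" or "wrist"; returns the picture (400x640x3 uint8, blue, green, red); there is no depth.
- cams.get_calibration(name): a dict with "fx", "fy", "cx", "cy" (pixels), "extrinsics" (4x4, takes a point from camera to world coordinates). Camera axes: x right, y up, looking along -z (the intrinsics and any distortion apply to the point x, -y, -z); pixel columns grow to the right and rows downward; lengths in m; the calibration is good to about 2 mm. The wrist camera is an equidistant fisheye: a pixel r from the principal point sees the ray r / f radians off the axis. A picture is of the moment at which its call begins: read the wrist's pose just before it. get_calibration takes no time and is no camera call; for the wrist camera it gives the pose at the moment of the call.
- ticket.sign_off(): hands the job in; it is judged then, once.
The state is a dict: "clock": time; "qpos": joint angles; "qd": joint speeds; "effort": joint torques, N m; "position": TCP position; "ee_rot": TCP orientation; "contact_force": force on the tool from outside, world axes, zero at the start; "moment": the same for the moment, N m; "width": finger opening in m; "gripper_force": force on a finger pad.
Only numpy, scipy, OpenCV 4.12 (cv2) and the standard library are available. Lean on these libraries where they do the work, as an engineer would, in place of code of your own. Each camera call takes 0.05 s, during which the arm holds its last target. There are 200 camera calls.

TASK

Slide the steel catch tray under the raised plank so that it lies below the treenail (the wooden pin) that stands proud. Then take the steel punch from the tool rack, drive that treenail down and right out through the plank with it so that it drops into the tray, and leave the punch standing in the emptied hole with its collar down on the plank. Do not touch the treenail with the fingers.

Things in the scene. Friction and masses are not known exactly. Their poses are not given: they have to be found in the camera images.
- hole (a point): Centre of the top mouth of the plank's 33 mm through-hole. Plank: fixed dark board, 260 (x axis here) x 110 (y) x 36 mm (z up), underside 85 and top 121 mm above the table; the hole lies mid-width, 20 mm off mid-length towards +x. Aluminium blocks carry its ends: below, the way is free 78 mm to +x, 118 mm to -x of the hole, open on both y sides. Its other two treenails are flush and stay.
- pin_center (a point): Centre of the treenail to drive out: pale wooden dowel, 30 mm diameter, 46 mm long, axis z, upright in the hole, its top 8 mm proud of the plank (the only one standing proud). The wood grips it: a push of 5 to 20 N moves it down; it falls free once its top is nearly through the plank.
- tray_grip (a point): Centre of the catch tray's grip, 28 mm above the table: upright grey block, 24 mm thick (x axis here), 45 mm long (y), top 47 mm above the table. The tray, an open steel dish 110 (x) x 120 (y) x 25 mm high, has its centre 140 mm from the grip towards -y, joined by a flat strip. Loose, 0.3 kg, flat on the table, dish towards the plank's +y side; slides when the grip is held and moved.
- punch_grip (a point): Centre of the steel punch's handle, a cylinder 24 mm in diameter, 70 mm long, axis z up. Under it a collar 52 mm across (underside 41 mm below this point), then a flat-ended 16 mm shaft (tip 93 mm below). Loose, 0.35 kg, hangs by its collar in a 65 mm high fixed rack: three 24 mm holes 70 mm apart in a row within 9 deg of world x. The slim brush and scriber there have 32 mm collars and stay.
Things that resemble listed ones, but are neither listed nor needed, are in the scene too. What is shaped like the part that bears punch_grip but black is not meant.

How it is judged:
By the outcome, as a careful person would: the job done as asked, in the order asked, and still so for the second after the job is handed in, with the robot touching nothing.
It also fails if it takes over 54 s, if anything falls off the work surface, if the arm or the gripper's body presses on something with over 40 N, if the wrist force passes 120 N, or if a joint passes its speed limit or range.

## Working session

There is one attempt and no reset: what is moved stays moved. The work goes in short steps, Python scripts to look and compute and a tool call to move; the robot and the scene stay as the last step left them, time stands still between calls to the robot, and variables do not carry over. Pictures are saved under pics/ and viewed, at most 10 in all, crops included, and the job is handed in when it is done.

Besides the shell and the picture viewer there is one more tool, called after "Request:" by a JSON object that holds its "name" and its "arguments", one argument or row to a line. step_arm: Moves the arm, as the interface text tells. Shift numbers are shares of 0.2 m and turn numbers shares of 0.15 rad, none past 1 either way. Its arguments: {"type":"object","properties":{"increments":{"type":"array"},"squeeze":{"type":"number"}},"required":["increments"]}

```bash
mkdir -p pics; ls; cat > h.py <<'E'
import numpy as np, cv2
from rig import manip, cams, ticket
def snap(n,f=None):
    c=cams.get_calibration(n); im=cams.get_image(n)
    if f: cv2.imwrite(f'pics/{f}.png',im)
    return im,c
def ray(c,u,v,fish=False):
    x=(u-c['cx'])/c['fx']; y=(v-c['cy'])/c['fy']
    if fish:
        r=np.hypot(x,y); s=np.sin(r)/r if r>1e-9 else 1
        d=np.array([x*s,-y*s,-np.cos(r)])
    else: d=np.array([x,-y,-1.])
    E=np.array(c['extrinsics']); d=E[:3,:3]@d
    return E[:3,3],d/np.linalg.norm(d)
def plane(c,u,v,z,fish=False):
    o,d=ray(c,u,v,fish); return o+d*(z-o[2])/d[2]
def tri(rs):
    A=sum(np.eye(3)-np.outer(d,d) for o,d in rs); b=sum((np.eye(3)-np.outer(d,d))@o for o,d in rs)
    p=np.linalg.solve(A,b); return p,[np.linalg.norm(np.cross(p-o,d)) for o,d in rs]
def proj(c,p,fish=False):
    E=np.array(c['extrinsics']); q=E[:3,:3].T@(np.array(p)-E[:3,3]); x,y,z=q[0],-q[1],-q[2]
    if fish:
        r=np.hypot(x,y); t=np.arctan2(r,z); x,y=x/r*t,y/r*t
    else: x,y=x/z,y/z
    return c['cx']+c['fx']*x,c['cy']+c['fy']*y
E
python3 - <<'E'
from h import *
a,c=snap('scene','s0'); b,d=snap('top','t0'); 
print({k:(v if k!='extrinsics' else np.round(v,3)) for k,v in c.items()},d)
E
```

```text
pics
{'fx': 366.3060978242202, 'fy': 366.3060978242202, 'cx': 319.3793608808099, 'cy': 200.28836112938308, 'extrinsics': array([[ 0.4  , -0.72 ,  0.567,  1.105],
       [ 0.916,  0.314, -0.249, -0.316],
       [ 0.002,  0.619,  0.785,  0.877],
       [ 0.   ,  0.   ,  0.   ,  1.   ]])} {'fx': 361.16496147520303, 'fy': 361.16496147520303, 'cx': 313.96434535242844, 'cy': 199.76528689907684, 'extrinsics': array([[ 0.02282997,  0.9957293 , -0.08945365,  0.45847748],
       [-0.99948237,  0.02070387, -0.02462402, -0.05950887],
       [-0.02266682,  0.08996951,  0.99568655,  1.04488038],
       [ 0.        ,  0.        ,  0.        ,  1.        ]])}
```

View pics/s0.png

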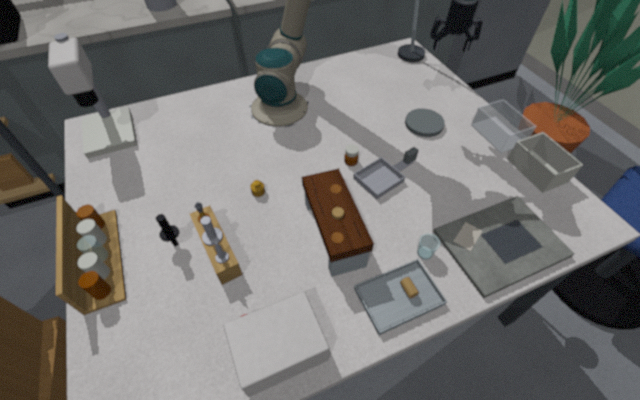

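View pics/t0.png

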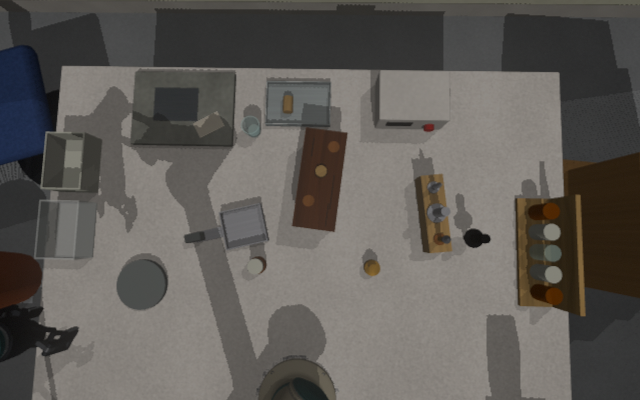

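The overview shows the plank at scene (337,213) / top (320,180). The tray is at scene (379,178) / top (245,225), with its grip at scene (410,155) / top (195,238). The rack is at scene (215,243) / top (435,213), and the black look-alike is at top (477,238). I'll enlarge these next.

```bash
python3 - <<'E'
import cv2,numpy as np
s=cv2.imread('pics/s0.png');t=cv2.imread('pics/t0.png')
def cr(im,x,y,w,h,k,W,H):
    o=np.zeros((H,W,3),np.uint8);r=cv2.resize(im[y:y+h,x:x+w],None,fx=k,fy=k,interpolation=cv2.INTER_CUBIC);o[:r.shape[0],:r.shape[1]]=r;return o
top=np.hstack([cr(t,180,120,170,140,3,520,300) [:300],cr(t,405,165,65,95,3,280,300)])
a=np.hstack([cr(t,180,120,173,135,3,520,405),cr(t,410,165,56,90,5,280,405)[:405]])
cv2.imwrite('pics/c1.png',np.vstack([a]))
b=np.hstack([cr(s,290,140,135,125,4,540,500),cr(s,185,195,65,95,4,260,500)])
cv2.imwrite('pics/c2.png',b)
E
```

```text
Traceback (most recent call last):
ValueError: could not broadcast input array from shape (420,510,3) into shape (300,510,3)
```

```bash
python3 - <<'E'
import cv2,numpy as np
s=cv2.imread('pics/s0.png');t=cv2.imread('pics/t0.png')
cr=lambda im,x,y,w,h,k:cv2.resize(im[y:y+h,x:x+w],None,fx=k,fy=k,interpolation=cv2.INTER_CUBIC)
cv2.imwrite('pics/c1.png',np.hstack([cr(t,180,120,170,135,3),np.vstack([cr(t,412,165,56,81,5)])]))
cv2.imwrite('pics/c2.png',np.hstack([cr(s,290,140,135,125,4),cr(s,185,160,65,125,4)]))
E
```

```text
(no output)
```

View pics/c1.png

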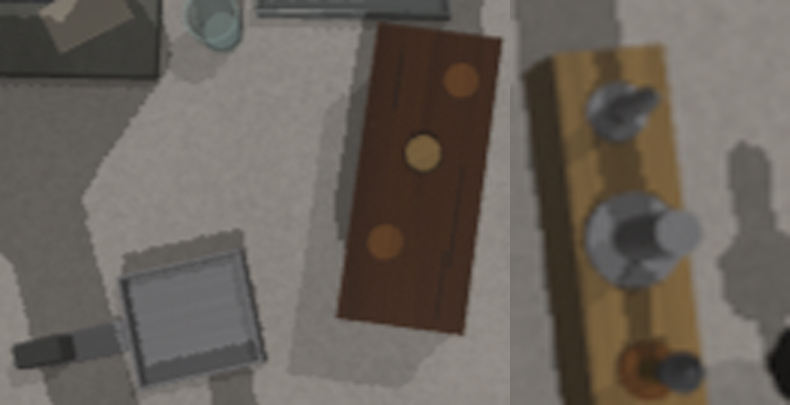

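View pics/c2.png

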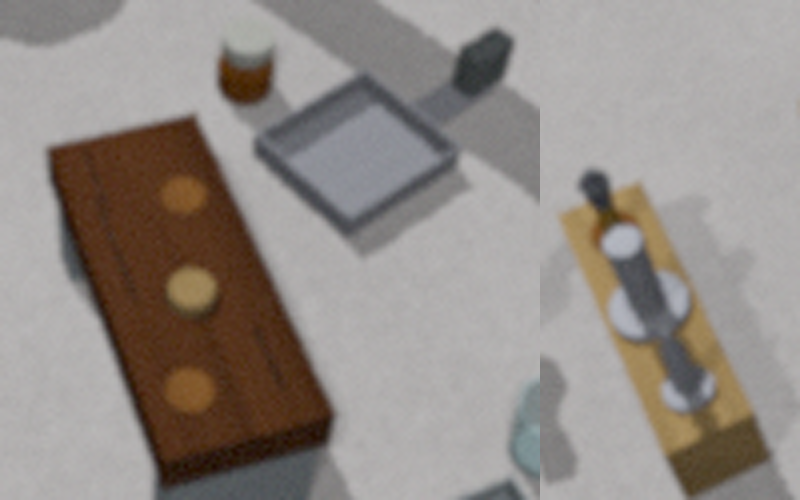

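The pin top is at top (321,171) / scene (338,211.5), and the punch handle top is at top (445.6,211.4) / scene (205.5,220). The tray rim and plank corners are clear in the crops.

```bash
python3 - <<'E'
from h import *
s=cams.get_calibration('scene');t=cams.get_calibration('top')
def T(n,a,b):
    p,e=tri([ray(t,*a),ray(s,*b)]);print(n,p.round(4),np.round(e,4));return p
S=lambda x,y:(x/4+290,y/4+140)
R=lambda x,y:((x-540)/4+185,y/4+160)
Tl=lambda x,y:(x/3+180,y/3+120)
Tr=lambda x,y:((x-510)/5+412,y/5+165)
T('pin',Tl(423,153),S(192,286))
T('punch top',Tr(678,232),R(622,240))
T('collar',Tr(633,240),R(650,305))
P=[T('plank',Tl(*a),S(*b)) for a,b in [((376,24),(160,460)),((502,38),(50,148)),((338,318),(330,412)),((464,333),(195,117))][:1]]
T('plank far+y',Tl(376,24),S(331,414));T('plank far -y',Tl(502,38),S(160,468));T('near -y',Tl(464,333),S(50,150));T('near +y',Tl(338,318),S(195,117))
for n,a,b in [('tray f+y',(121,278),(457,153)),('f-y',(240,250),(349,226)),('n-y',(266,360),(256,145)),('n+y',(142,386),(364,78))]:T(n,Tl(*a),S(*b))
T('grip?',Tl(42,348),S(486,46))
print(manip.get_state()['position'],manip.get_state()['ee_rot'],manip.get_state()['clock'])
E
```

```text
pin [ 0.616  -0.0517  0.1281] [0.0016 0.0016]
punch top [ 0.5177 -0.3645  0.1403] [0.0008 0.0008]
collar [ 0.5178 -0.3646  0.067 ] [0.0014 0.0014]
plank [ 0.7197 -0.061   0.1024] [0.054 0.054]
plank far+y [ 0.7303 -0.0101  0.1176] [0.0006 0.0006]
plank far -y [ 0.7208 -0.12    0.1144] [0.0001 0.0001]
near -y [ 0.4637 -0.0889  0.118 ] [0.0026 0.0026]
near +y [0.4739 0.0185 0.1154] [0.0019 0.0019]
tray f+y [0.5088 0.2351 0.0158] [0.0014 0.0014]
f-y [0.5382 0.1222 0.0139] [0.0014 0.0014]
n-y [0.4344 0.095  0.0115] [0.0026 0.0026]
n+y [0.4066 0.2102 0.0143] [0.0009 0.0009]
grip? [0.4412 0.2968 0.0477] [0.0018 0.0018]
[0.25183231 0.51644782 0.25553963] [-2.61853396e-04  2.24940258e-01  9.74372231e-01 -7.53052639e-04] 0.1
```

Measured heights agree with the text: pin top 0.128, punch top 0.140, plank about 0.117. The plank yaw is about -6.7° and the tray yaw about 14.4°, which puts the grip near (0.437, 0.301). I'll move above the grip now.

Request:
{"name": "step_arm", "arguments": {
  "increments": [
    {"dp": [0.15, -0.18, -0.08], "yaw": -0.96, "grip": 1},
    {"dp": [0.15, -0.18, -0.08], "yaw": -0.96, "grip": 1},
    {"dp": [0.16, -0.18, -0.08], "yaw": -0.96, "grip": 1},
    {"dp": [0.16, -0.18, -0.09], "yaw": -0.96, "grip": 1},
    {"dp": [0.16, -0.18, -0.09], "yaw": -0.96, "grip": 1}
  ]
}}

```text
clock: 0.72
position: [0.4088, 0.3355, 0.1716]
ee_rot: [-0.0, 0.556, 0.831, -0.0]
contact_force: [0.3, 0.0, 0.9]
width: 0.0859
gripper_force: 0.0
```

Request:
{"name": "step_arm", "arguments": {
  "increments": [
    {"dp": [0.15, -0.18, -0.08], "yaw": -0.96, "grip": 1},
    {"dp": [0, 0, 0], "yaw": 0, "grip": 1}
  ]
}}

```text
clock: 0.98
position: [0.439, 0.2981, 0.1546]
ee_rot: [-0.0, 0.614, 0.789, -0.002]
contact_force: [-0.4, -0.3, 0.0]
width: 0.0854
gripper_force: 0.0
```

```bash
python3 - <<'E'
from h import *
w,c=snap('wrist','w1'); print(c['fx'],c['cx'],c['cy'],np.round(c['extrinsics'],3).tolist())
st=manip.get_state();print(st['position'],st['ee_rot'],st['contact_force'])
t=cams.get_calibration('top');s=cams.get_calibration('scene')
print('glass',tri([ray(t,253,127),ray(s,427,246)]), 'grip pred px',proj(c,[.437,.301,.047],True), proj(c,[.426,.298,.047],True))
E
```

```text
309.70691628693146 321.28727703966723 197.17443933000885 [[0.969, -0.235, -0.072, 0.42], [0.246, 0.923, 0.295, 0.374], [-0.003, -0.303, 0.953, 0.272], [0.0, 0.0, 0.0, 1.0]]
[0.43827389 0.29963392 0.1554148 ] [-6.25217612e-04  6.13138530e-01  7.89974623e-01 -9.20284903e-04] [-0.16074112  0.47106804 -0.74813531]
glass (array([0.75513902, 0.14649187, 0.03958194]), [np.float64(0.0022846449914114887), np.float64(0.002284644991411564)]) grip pred px (np.float64(320.4319155361937), np.float64(201.05684039580447)) (np.float64(305.5741363252473), np.float64(201.28719079544155))
```

View pics/w1.png

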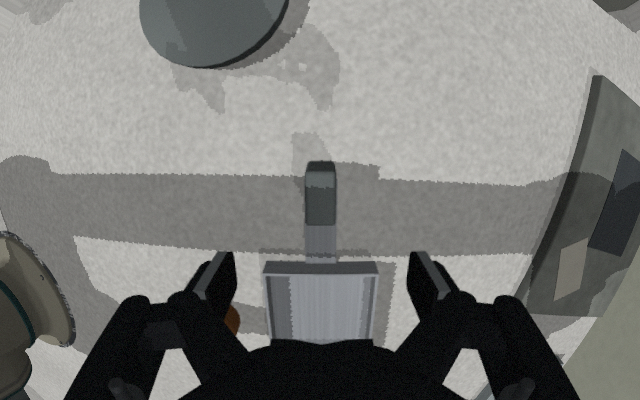

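The wrist view shows the grip block's top face at columns 306–337, rows 172–226. Its centre is about (321,199), against a predicted (320,201), so the position and yaw agree. I'll descend and grasp.

Request:
{"name": "step_arm", "arguments": {
  "increments": [
    {"dp": [-0.005, 0.005, -0.2], "yaw": 0, "grip": 1},
    {"dp": [0, 0, -0.2], "yaw": 0, "grip": 1},
    {"dp": [0, 0, -0.2], "yaw": 0, "grip": 1},
    {"dp": [0, 0, 0], "yaw": 0, "grip": 1},
    {"dp": [0, 0, 0], "yaw": 0, "grip": 0}
  ],
  "squeeze": 70
}}

```text
clock: 1.65
position: [0.4376, 0.303, 0.0376]
ee_rot: [0.0, 0.612, 0.791, 0.001]
contact_force: [-0.1, 0.5, 0.3]
width: 0.0699
gripper_force: 0.0
```

Request:
{"name": "step_arm", "arguments": {
  "increments": [
    {"dp": [0, 0, 0], "yaw": 0, "grip": 0},
    {"dp": [0, 0, 0], "yaw": 0, "grip": 0},
    {"dp": [0, 0, 0], "yaw": 0, "grip": 0},
    {"dp": [0, 0, 0], "yaw": 0, "grip": 0}
  ]
}}

```text
clock: 2.15
position: [0.4377, 0.3023, 0.0377]
ee_rot: [0.0, 0.612, 0.791, 0.001]
contact_force: [-0.6, 1.2, 5.6]
width: 0.0231
gripper_force: 69.4
```

Request:
{"name": "step_arm", "arguments": {
  "increments": [
    {"dp": [0.08, -0.03, 0], "yaw": -0.2, "grip": 0},
    {"dp": [0.125, -0.05, 0], "yaw": -0.3, "grip": 0},
    {"dp": [0.125, -0.05, 0], "yaw": -0.3, "grip": 0},
    {"dp": [0.125, -0.05, 0], "yaw": -0.3, "grip": 0},
    {"dp": [0.125, -0.05, 0], "yaw": -0.3, "grip": 0}
  ]
}}

```text
clock: 2.78
position: [0.5518, 0.2565, 0.0377]
ee_rot: [-0.002, 0.693, 0.721, -0.0]
contact_force: [-6.8, 3.5, 8.3]
width: 0.0232
gripper_force: 70.1
```

Request:
{"name": "step_arm", "arguments": {
  "increments": [
    {"dp": [0.125, -0.05, 0], "yaw": -0.3, "grip": 0},
    {"dp": [0.125, -0.05, 0], "yaw": -0.3, "grip": 0},
    {"dp": [0.11, -0.05, 0], "yaw": -0.3, "grip": 0},
    {"dp": [0.07, -0.05, 0], "yaw": -0.17, "grip": 0},
    {"dp": [0, 0, 0], "yaw": 0, "grip": 0}
  ]
}}

```text
clock: 3.4
position: [0.641, 0.2154, 0.0377]
ee_rot: [0.001, 0.748, 0.664, 0.001]
contact_force: [1.3, -0.6, 4.7]
width: 0.0232
gripper_force: 69.4
```

```bash
python3 - <<'E'
from h import *
a,_=snap('top');b,_=snap('scene')
k=lambda i,x,y,w,h:cv2.resize(i[y:y+h,x:x+w],None,fx=3,fy=3,interpolation=cv2.INTER_CUBIC)
cv2.imwrite('pics/m1.png',np.hstack([k(a,220,110,133,140),k(b,300,130,133,140)]))
st=manip.get_state();print(st['position'],st['ee_rot'],st['contact_force'],st['gripper_force'])
E
```

```text
[0.64080933 0.21552114 0.03770477] [0.00148089 0.7472849  0.66450028 0.00156705] [ 3.07025619 -1.38729738  5.18795221] 69.39402222633362
```

View pics/m1.png

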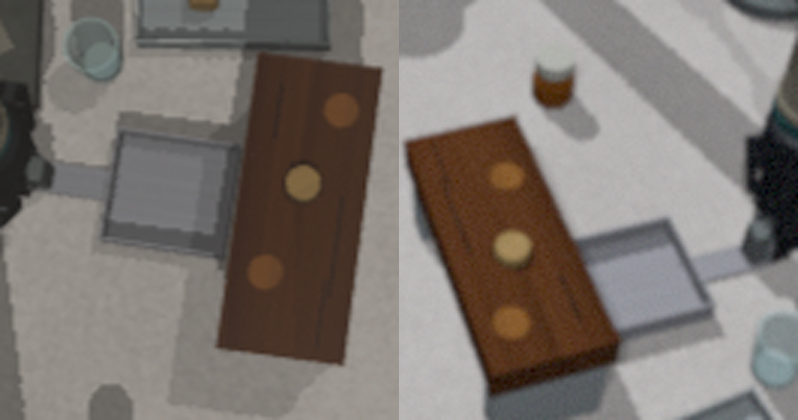

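The tray is aligned and standing right at the plank's +y side (top crop (170,195)), and the glass is clear of it. I'll slide it in.

Request:
{"name": "step_arm", "arguments": {
  "increments": [
    {"dp": [-0.012, -0.09, 0], "yaw": 0, "grip": 0},
    {"dp": [-0.014, -0.11, 0], "yaw": 0, "grip": 0},
    {"dp": [-0.014, -0.11, 0], "yaw": 0, "grip": 0},
    {"dp": [-0.014, -0.11, 0], "yaw": 0, "grip": 0},
    {"dp": [-0.014, -0.11, 0], "yaw": 0, "grip": 0}
  ]
}}

```text
clock: 4.12
position: [0.6259, 0.1115, 0.0377]
ee_rot: [-0.0, 0.748, 0.664, 0.002]
contact_force: [0.2, 6.3, 6.1]
width: 0.0234
gripper_force: 69.7
```

Request:
{"name": "step_arm", "arguments": {
  "increments": [
    {"dp": [-0.014, -0.108, 0], "yaw": 0, "grip": 0},
    {"dp": [0, 0, 0], "yaw": 0, "grip": 0},
    {"dp": [0, 0, 0], "yaw": 0, "grip": 0.5},
    {"dp": [0, 0, 0], "yaw": 0, "grip": 0.5},
    {"dp": [0, 0, 0], "yaw": 0, "grip": 0.5}
  ]
}}

```text
clock: 4.75
position: [0.6223, 0.0886, 0.0359]
ee_rot: [-0.0, 0.747, 0.665, -0.0]
contact_force: [-0.5, -0.7, -0.1]
width: 0.0427
gripper_force: 0.0
```

Request:
{"name": "step_arm", "arguments": {
  "increments": [
    {"dp": [0, 0, 0.25], "yaw": 0, "grip": 0.5},
    {"dp": [0, 0, 0.25], "yaw": 0, "grip": 0.5},
    {"dp": [0, 0, 0.25], "yaw": 0, "grip": 1},
    {"dp": [0, 0, 0.25], "yaw": 0, "grip": 1},
    {"dp": [-0.05, -0.25, 0], "yaw": -0.6, "grip": 1}
  ]
}}

```text
clock: 5.38
position: [0.6158, 0.0404, 0.2412]
ee_rot: [0.003, 0.776, 0.631, 0.005]
contact_force: [0.9, -1.3, -0.4]
width: 0.0853
gripper_force: 0.0
```

Request:
{"name": "step_arm", "arguments": {
  "increments": [
    {"dp": [-0.05, -0.25, 0], "yaw": -0.7, "grip": 1},
    {"dp": [-0.05, -0.25, 0], "yaw": -0.7, "grip": 1},
    {"dp": [-0.06, -0.25, 0], "yaw": -0.7, "grip": 1},
    {"dp": [-0.06, -0.25, 0], "yaw": -0.7, "grip": 1},
    {"dp": [-0.06, -0.25, 0], "yaw": -0.7, "grip": 1}
  ]
}}

```text
clock: 6.0
position: [0.5562, -0.213, 0.2361]
ee_rot: [-0.0, 0.914, 0.406, 0.0]
contact_force: [0.4, 0.1, -0.9]
width: 0.0853
gripper_force: 0.0
```

Request:
{"name": "step_arm", "arguments": {
  "increments": [
    {"dp": [-0.06, -0.25, 0], "yaw": -0.7, "grip": 1},
    {"dp": [-0.06, -0.25, 0], "yaw": -0.7, "grip": 1},
    {"dp": [-0.07, -0.26, 0], "yaw": -0.7, "grip": 1},
    {"dp": [0, 0, 0], "yaw": 0, "grip": 1},
    {"dp": [0, 0, 0], "yaw": 0, "grip": 1}
  ]
}}

```text
clock: 6.62
position: [0.5186, -0.3632, 0.2358]
ee_rot: [-0.001, 0.966, 0.259, -0.0]
contact_force: [-0.0, -0.3, 0.0]
width: 0.0849
gripper_force: 0.0
```

```bash
python3 - <<'E'
from h import *
w,c=snap('wrist','w2'); a,_=snap('top');b,_=snap('scene')
st=manip.get_state();print(st['position'],st['ee_rot'],st['contact_force'])
print('punch top pred px',proj(c,[.5177,-.3645,.141],True),'collar',proj(c,[.5177,-.3645,.071],True))
k=lambda i,x,y,w,h:cv2.resize(i[y:y+h,x:x+w],None,fx=3,fy=3,interpolation=cv2.INTER_CUBIC)
h=np.hstack([k(a,220,115,133,50*0+90),k(b,300,140,133,90)])
h=np.vstack([h, cv2.resize(w[:, :],(798,499))[:330]]); cv2.imwrite('pics/m2.png',h)
E
```

```text
[ 0.51911001 -0.36224797  0.23633245] [-2.69573256e-04  9.65699253e-01  2.59663012e-01  3.30806500e-05] [0.34801585 0.23585825 0.07899426]
punch top pred px (np.float64(323.46220890547005), np.float64(212.01406651223232)) collar (np.float64(323.1100897182007), np.float64(186.33288180597168))
```

View pics/m2.png

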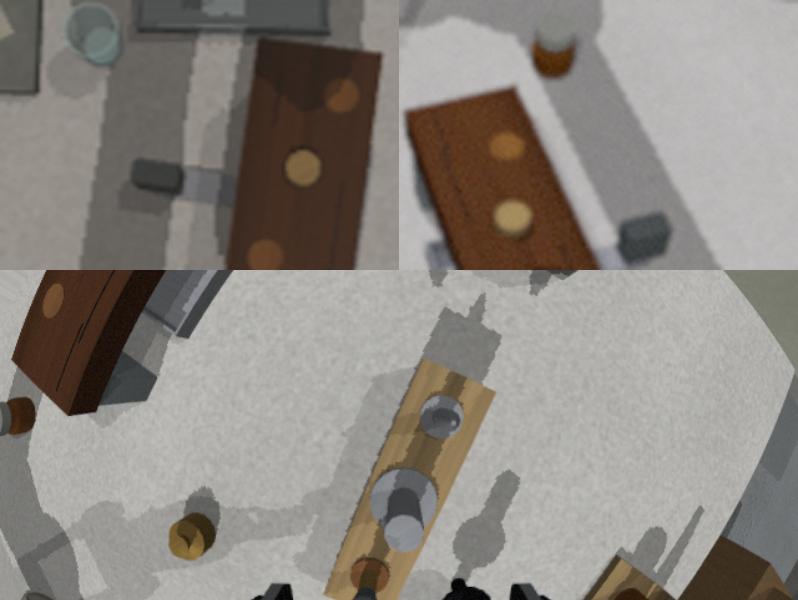

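The punch top is at wrist (324,211), matching the predicted (323,212). The top crop shows the tray lying under the plank. I'll descend, grip and lift.

Request:
{"name": "step_arm", "arguments": {
  "increments": [
    {"dp": [-0.006, -0.01, -0.2], "yaw": 0, "grip": 1},
    {"dp": [0, 0, -0.2], "yaw": 0, "grip": 1},
    {"dp": [0, 0, -0.21], "yaw": 0, "grip": 1},
    {"dp": [0, 0, 0], "yaw": 0, "grip": 1},
    {"dp": [0, 0, 0], "yaw": 0, "grip": 0}
  ],
  "squeeze": 70
}}

```text
clock: 7.4
position: [0.5187, -0.3658, 0.1159]
ee_rot: [0.001, 0.966, 0.259, 0.001]
contact_force: [0.4, -0.7, 0.4]
width: 0.0697
gripper_force: 0.0
```

Request:
{"name": "step_arm", "arguments": {
  "increments": [
    {"dp": [0, 0, 0], "yaw": 0, "grip": 0},
    {"dp": [0, 0, 0], "yaw": 0, "grip": 0},
    {"dp": [0, 0, 0], "yaw": 0, "grip": 0},
    {"dp": [0, 0, 0], "yaw": 0, "grip": 0},
    {"dp": [0, 0, 0], "yaw": 0, "grip": 0}
  ]
}}

```text
clock: 8.02
position: [0.5179, -0.366, 0.1158]
ee_rot: [0.001, 0.966, 0.259, 0.001]
contact_force: [-0.6, 1.4, 6.0]
width: 0.0226
gripper_force: 68.2
```

Request:
{"name": "step_arm", "arguments": {
  "increments": [
    {"dp": [0, 0, 0.1], "yaw": 0, "grip": 0},
    {"dp": [0, 0, 0.15], "yaw": 0, "grip": 0},
    {"dp": [0, 0, 0.2], "yaw": 0, "grip": 0},
    {"dp": [0, 0, 0.2], "yaw": 0, "grip": 0},
    {"dp": [0, 0, 0.15], "yaw": 0, "grip": 0}
  ]
}}

```text
clock: 8.65
position: [0.5173, -0.3658, 0.2754]
ee_rot: [0.0, 0.966, 0.259, 0.0]
contact_force: [0.9, 0.2, -4.1]
width: 0.0225
gripper_force: 68.8
```

Request:
{"name": "step_arm", "arguments": {
  "increments": [
    {"dp": [0.04, 0.12, 0], "yaw": 0, "grip": 0},
    {"dp": [0.07, 0.22, 0], "yaw": 0, "grip": 0},
    {"dp": [0.07, 0.22, 0], "yaw": 0, "grip": 0},
    {"dp": [0.07, 0.22, 0], "yaw": 0, "grip": 0},
    {"dp": [0.07, 0.22, 0], "yaw": 0, "grip": 0}
  ]
}}

```text
clock: 9.28
position: [0.5808, -0.1627, 0.2721]
ee_rot: [-0.002, 0.966, 0.259, -0.001]
contact_force: [0.7, -0.2, -3.5]
width: 0.0228
gripper_force: 69.2
```

Request:
{"name": "step_arm", "arguments": {
  "increments": [
    {"dp": [0.07, 0.22, 0], "yaw": 0, "grip": 0},
    {"dp": [0.06, 0.22, 0], "yaw": 0, "grip": 0},
    {"dp": [0.04, 0.13, 0], "yaw": 0, "grip": 0},
    {"dp": [0, 0, 0], "yaw": 0, "grip": 0},
    {"dp": [0, 0, 0], "yaw": 0, "grip": 0}
  ]
}}

```text
clock: 9.9
position: [0.6146, -0.0513, 0.2729]
ee_rot: [-0.0, 0.966, 0.259, -0.001]
contact_force: [-0.3, -0.9, -3.0]
width: 0.0226
gripper_force: 69.0
```

```bash
python3 - <<'E'
from h import *
w,cw=snap('wrist','w3'); b,cs=snap('scene','s3')
st=manip.get_state();p=st['position'];print(p,st['ee_rot'],st['contact_force'],st['width'])
tip=[p[0],p[1],p[2]-.0098-.093];print('tip pred',proj(cs,tip),proj(cw,tip,True),'pin',proj(cs,[.616,-.052,.129]),proj(cw,[.616,-.052,.129],True))
k=cv2.resize(b[150:260,270:400],None,fx=4,fy=4,interpolation=cv2.INTER_CUBIC)
o=np.zeros((440,800,3),np.uint8);o[:,:520]=k;o[:400,520:]=cv2.resize(w[180:380,220:420],None,fx=2,fy=2)[:,60:340];cv2.imwrite('pics/m3.png',o)
E
```

```text
[ 0.61484385 -0.05225972  0.27353206] [-1.40481849e-04  9.66058554e-01  2.58321870e-01 -8.13741871e-04] [-0.37812967  0.45424266 -3.26245628] 0.022526912999474975
tip pred (np.float64(337.637161797582), np.float64(200.902799300049)) (np.float64(323.6960764404909), np.float64(206.71576439075852)) pin (np.float64(337.2546252780356), np.float64(211.35461975116033)) (np.float64(323.832782815618), np.float64(189.65709240304778))
```

View pics/m3.png

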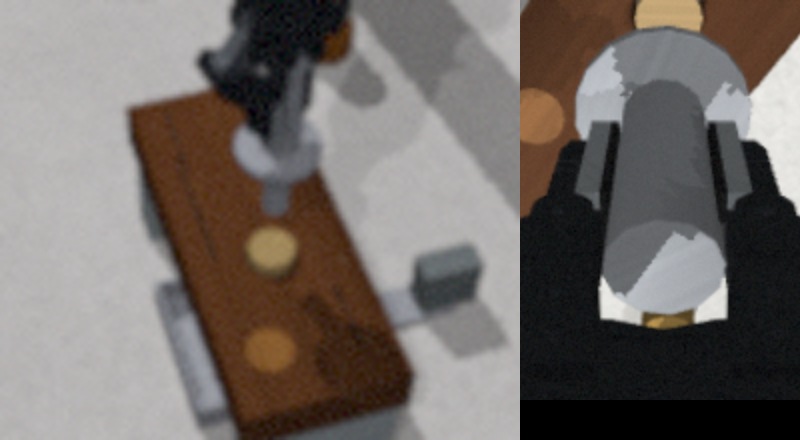

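In the scene crop the tip is at (275,210) and the pin top at (272,246), within about 1–2 mm of the predicted axis. The tray's dish shows on the plank's far side too. Now I'll drive the pin.

Request:
{"name": "step_arm", "arguments": {
  "increments": [
    {"dp": [0.005, 0.0, -0.1], "yaw": 0, "grip": 0},
    {"dp": [0, 0, -0.09], "yaw": 0, "grip": 0},
    {"dp": [0, 0, 0], "yaw": 0, "grip": 0},
    {"dp": [0, 0, -0.03], "yaw": 0, "grip": 0},
    {"dp": [0, 0, -0.03], "yaw": 0, "grip": 0}
  ],
  "squeeze": 100
}}

```text
clock: 10.62
position: [0.618, -0.0524, 0.2274]
ee_rot: [0.001, 0.966, 0.258, 0.003]
contact_force: [-1.4, -0.4, 8.5]
width: 0.0217
gripper_force: 98.4
```

Request:
{"name": "step_arm", "arguments": {
  "increments": [
    {"dp": [0, 0, -0.03], "yaw": 0, "grip": 0},
    {"dp": [0, 0, -0.03], "yaw": 0, "grip": 0},
    {"dp": [0, 0, -0.03], "yaw": 0, "grip": 0}
  ]
}}

```text
clock: 11.0
position: [0.6184, -0.0524, 0.2103]
ee_rot: [0.002, 0.966, 0.259, 0.003]
contact_force: [-1.5, 0.3, 8.6]
width: 0.022
gripper_force: 98.4
```

Request:
{"name": "step_arm", "arguments": {
  "increments": [
    {"dp": [-0.003, 0, -0.03], "yaw": 0, "grip": 0},
    {"dp": [-0.003, 0, -0.03], "yaw": 0, "grip": 0},
    {"dp": [0, 0, -0.03], "yaw": 0, "grip": 0},
    {"dp": [0, 0, -0.03], "yaw": 0, "grip": 0}
  ]
}}

```text
clock: 11.5
position: [0.6164, -0.0521, 0.184]
ee_rot: [0.001, 0.966, 0.259, 0.002]
contact_force: [-0.2, -0.4, -3.6]
width: 0.022
gripper_force: 98.2
```

Request:
{"name": "step_arm", "arguments": {
  "increments": [
    {"dp": [0, 0, -0.03], "yaw": 0, "grip": 0},
    {"dp": [0, 0, 0], "yaw": 0, "grip": 0}
  ]
}}

```text
clock: 11.75
position: [0.6145, -0.0517, 0.175]
ee_rot: [-0.001, 0.966, 0.259, -0.001]
contact_force: [0.3, 0.8, -3.6]
width: 0.022
gripper_force: 98.2
```

Request:
{"name": "step_arm", "arguments": {
  "increments": [
    {"dp": [0.005, 0, -0.007], "yaw": 0, "grip": 0},
    {"dp": [0, 0, 0], "yaw": 0, "grip": 0}
  ]
}}

```text
clock: 12.0
position: [0.6164, -0.0518, 0.1747]
ee_rot: [0.0, 0.966, 0.259, -0.0]
contact_force: [-0.0, -0.1, -3.5]
width: 0.0219
gripper_force: 98.2
```

Request:
{"name": "step_arm", "arguments": {
  "increments": [
    {"dp": [0, 0, -0.007], "yaw": 0, "grip": 0},
    {"dp": [0, 0, 0], "yaw": 0, "grip": 0}
  ]
}}

```text
clock: 12.25
position: [0.6162, -0.0517, 0.1734]
ee_rot: [-0.0, 0.966, 0.259, -0.0]
contact_force: [0.3, -0.2, -3.2]
width: 0.0219
gripper_force: 98.2
```

Request:
{"name": "step_arm", "arguments": {
  "increments": [
    {"dp": [0, 0, -0.006], "yaw": 0, "grip": 0},
    {"dp": [0, 0, 0], "yaw": 0, "grip": 0}
  ]
}}

```text
clock: 12.5
position: [0.6162, -0.0518, 0.1722]
ee_rot: [0.0, 0.966, 0.259, -0.0]
contact_force: [-0.5, 0.2, -3.7]
width: 0.0221
gripper_force: 98.2
```

Request:
{"name": "step_arm", "arguments": {
  "increments": [
    {"dp": [0, 0, -0.006], "yaw": 0, "grip": 0},
    {"dp": [0, 0, 0], "yaw": 0, "grip": 0}
  ]
}}

```text
clock: 12.75
position: [0.6163, -0.0518, 0.172]
ee_rot: [0.0, 0.966, 0.259, 0.0]
contact_force: [-0.9, 0.4, 1.6]
width: 0.0219
gripper_force: 98.5
```

Request:
{"name": "step_arm", "arguments": {
  "increments": [
    {"dp": [0, 0, -0.005], "yaw": 0, "grip": 0},
    {"dp": [0, 0, 0], "yaw": 0, "grip": 0}
  ]
}}

```text
clock: 13.0
position: [0.6163, -0.0518, 0.1719]
ee_rot: [0.0, 0.966, 0.259, 0.001]
contact_force: [-3.0, 0.9, 7.5]
width: 0.0222
gripper_force: 98.8
```

The collar is seated, so I'll release and back away.

Request:
{"name": "step_arm", "arguments": {
  "increments": [
    {"dp": [0, 0, 0], "yaw": 0, "grip": 0},
    {"dp": [0, 0, 0.004], "yaw": 0, "grip": 0.4},
    {"dp": [0, 0, 0], "yaw": 0, "grip": 0.6},
    {"dp": [0, 0, 0], "yaw": 0, "grip": 1},
    {"dp": [0, 0, 0], "yaw": 0, "grip": 1}
  ],
  "squeeze": 30
}}

```text
clock: 13.62
position: [0.6164, -0.0518, 0.1707]
ee_rot: [0.0, 0.966, 0.259, -0.0]
contact_force: [0.4, -1.0, 0.4]
width: 0.0845
gripper_force: 0.0
```

Request:
{"name": "step_arm", "arguments": {
  "increments": [
    {"dp": [0, 0, 0.1], "yaw": 0, "grip": 1},
    {"dp": [0, 0, 0.2], "yaw": 0, "grip": 1},
    {"dp": [0, 0, 0.25], "yaw": 0, "grip": 1},
    {"dp": [-0.2, 0.0, 0.1], "yaw": 0, "grip": 1},
    {"dp": [-0.25, 0, 0], "yaw": 0, "grip": 1}
  ]
}}

```text
clock: 14.25
position: [0.5271, -0.0522, 0.3028]
ee_rot: [0.001, 0.966, 0.259, 0.002]
contact_force: [0.1, -0.9, 0.2]
width: 0.0854
gripper_force: 0.0
```

Request:
{"name": "step_arm", "arguments": {
  "increments": [
    {"dp": [-0.25, 0, 0], "yaw": 0, "grip": 1},
    {"dp": [-0.25, 0, 0], "yaw": 0, "grip": 1},
    {"dp": [0, 0, 0], "yaw": 0, "grip": 1},
    {"dp": [0, 0, 0], "yaw": 0, "grip": 1}
  ]
}}

```text
clock: 14.75
position: [0.427, -0.0519, 0.3014]
ee_rot: [0.001, 0.966, 0.259, 0.001]
contact_force: [0.1, -0.6, -0.1]
width: 0.0854
gripper_force: 0.0
```

```bash
python3 - <<'E'
from h import *
a,_=snap('top');b,_=snap('scene')
k=lambda i,x,y,w,h:cv2.resize(i[y:y+h,x:x+w],None,fx=4,fy=4,interpolation=cv2.INTER_CUBIC)
cv2.imwrite('pics/m4.png',np.hstack([k(a,260,120,95,125),k(b,295,140,105,125)]))
E
```

```text
(no output)
```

View pics/m4.png

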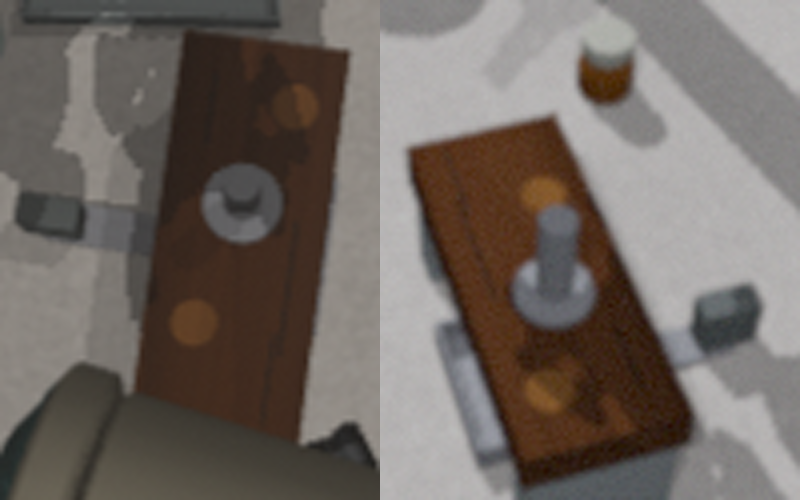

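The punch stands upright with its collar flat on the plank, at top crop (242,203) and scene crop (555,290). I'll use one last look from the side to confirm the pin lies in the tray.

Request:
{"name": "step_arm", "arguments": {
  "increments": [
    {"dp": [0.08, -0.25, 0], "yaw": 0, "grip": 1},
    {"dp": [0.09, -0.25, 0], "yaw": 0, "grip": 1},
    {"dp": [0.09, -0.26, 0], "yaw": 0, "grip": 1},
    {"dp": [0.09, -0.26, 0], "yaw": 0, "grip": 1},
    {"dp": [0.09, -0.26, 0], "yaw": 0, "grip": 1}
  ]
}}

```text
clock: 15.48
position: [0.516, -0.3101, 0.3]
ee_rot: [-0.0, 0.966, 0.259, 0.0]
contact_force: [0.4, 0.6, 0.6]
width: 0.0857
gripper_force: 0.0
```

Request:
{"name": "step_arm", "arguments": {
  "increments": [
    {"dp": [0.09, -0.26, -0.1], "yaw": 0, "grip": 1},
    {"dp": [0.09, -0.26, -0.2], "yaw": 0, "grip": 1},
    {"dp": [0, 0, 0], "yaw": 0, "grip": 1}
  ]
}}

```text
clock: 15.85
position: [0.549, -0.4105, 0.2374]
ee_rot: [-0.003, 0.966, 0.257, -0.003]
contact_force: [-0.2, 0.1, -0.5]
width: 0.0855
gripper_force: 0.0
```

```bash
python3 - <<'E'
from h import *
w,c=snap('wrist','w4')
u,v=proj(c,[.612,-.06,.02],True);print(u,v,proj(c,[.612,-.11,.121],True),manip.get_state()['position'])
x=int(np.clip(u-80,0,480));y=int(np.clip(v-60,0,280))
k=cv2.resize(w[y:y+120,x:x+160],None,fx=5,fy=5,interpolation=cv2.INTER_CUBIC)
cv2.imwrite('pics/m5.png',np.clip(k.astype(float)*1.7,0,255).astype(np.uint8))
E
```

```text
109.29687327485229 3.4109971362918543 (np.float64(81.49525305611456), np.float64(-5.480667376507313)) [ 0.5490913  -0.40877285  0.23990973]
```

View pics/m5.png

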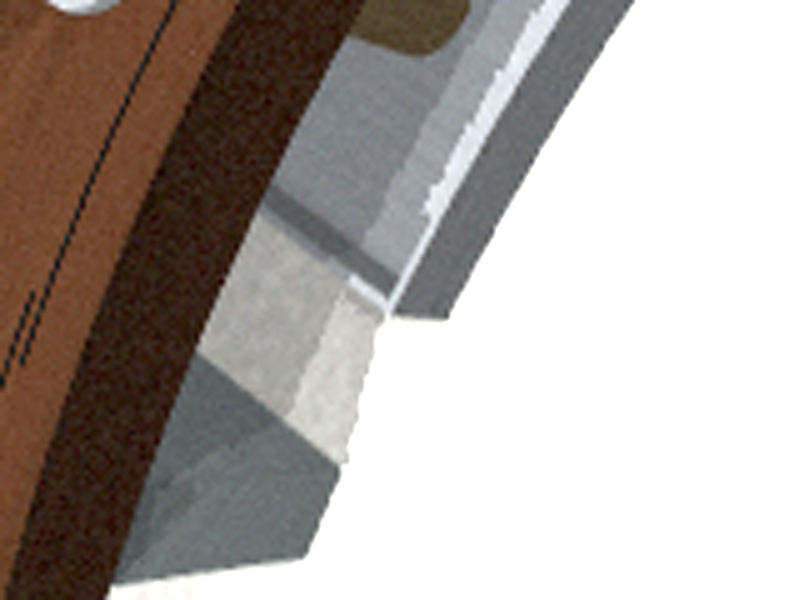

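The wooden pin shows at crop (415,30), lying inside the tray dish below the hole, with the collar down on the plank at (85,3). I'll hand the job in.

```bash
python3 -c "
from rig import ticket
print(ticket.sign_off())"
```

```text
the job is handed in; nothing more can be done
None
```

The job is handed in at about 16 s of the 54 s: the tray lies under the plank, the treenail has been driven out into it (seen there in the last wrist picture), and the punch stands in the emptied hole with its collar down on the plank.

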